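# Put three varnished carvings on their own drying stands

## Task

The three varnished carvings are standing on each other's drying stands: move each to the middle of the stand shaped like its own foot (gourd on the round one, toucan on the square one, mask on the oblong one), upright and with the toucan's and the mask's foot lined up with the edges of the stand. Park a carving on the empty slatted rack to make room. The varnish is tacky, so never put one on the table, tip it over or drop it, and leave the white jar and the brush mug where they are.

Things in the scene. Friction and masses are not known exactly. Their poses are not given: they have to be found in the camera images.
- gourd: Brown carved bottle gourd, 0.16 kg. Round foot 64 mm across, 12 high; belly 74 across at height 47; straight round upright neck 28 across from height 98 to the top at 135. Origin: centre of the foot's underside, z up. Starts on the square stand.
- bird: Brown carved toucan, 0.18 kg. Foot: square block 60 x 60 x 20 mm. Body centred above it on a post: 75 long (x), 36 wide (y), flat upright sides, heights 38 to 98. Head 36 across towards -x, top at 118, beak to x = -84; tail to x = +72, sloping down. Origin: centre of the block's underside, x along its edges, z up. Starts on the oblong stand.
- mask: Brown carved face mask upright on an oblong foot, 0.22 kg. Foot 56 (x) x 110 (y) x 18 mm. Face over the foot's middle line, 30 thick (x), flat front and back, top at 123; forehead 90 wide (y) from height 60 up. Nose to x = -33, below height 80; ears to y = +-58 at height 78. Origin: centre of the foot's underside, z up. Starts on the round stand.
- stand_round: Round pale wooden drying stand, a disc 120 mm across, origin at the centre of its underside, z up, top surface 25 mm above the table; fixed to the table. The gourd's own stand (round foot).
- stand_square: Square pale wooden drying stand, 100 x 100 mm, origin at the centre of its underside, z up, top surface 25 mm above the table; fixed to the table. x and y along its edges. The toucan's own stand (square foot).
- stand_oblong: Oblong pale wooden drying stand, 90 mm (x) by 150 mm (y), origin at the centre of its underside, z up, top surface 25 mm above the table; fixed to the table. The mask's own stand (oblong foot).
- rack: Slatted pale wooden drying rack, 120 x 120 mm, five slats 16 mm wide along y with 10 mm gaps, origin at the centre of its underside, z up, top surface 25 mm above the table; fixed to the table. Empty at the start, the spare place; any piece can stand on it.
- jar: White plastic paint jar with a black band, 56 mm across, 85 mm high, loose; bystander. Origin at the centre of its underside.
- mug: Blue ceramic brush mug, 68 mm across at the rim, 70 mm high, brushes sticking out of it to 137 mm; loose, bystander. Origin at the centre of its underside.
Mind the look-alikes: they are no part of the job. What is shaped like the mask but yellow is not meant. What is shaped like the rack but blue is not meant.

How it is judged:
By the outcome, as a careful person would: the job done as asked, in the order asked, and still so for the second after the job is handed in, with the robot touching nothing.
It also fails if it takes over 109 s, if anything falls off the work surface, if the arm or the gripper's body presses on something with over 40 N, if the wrist force passes 120 N, or if a joint passes its speed limit or range.

## Robot

A 6-joint arm with a two-finger parallel gripper is mounted at the origin on the work surface. World frame = base frame: x ahead of the robot, y to its left, z up, the work surface at z = 0. Lengths are in mm, angles in rad, forces in N, time in s.
With the tool pointing down it reaches from about 350 to 775 mm from the base axis. Payload 7.3 kg.
Tool frame: the origin (TCP) lies at the very end of the fingers, on their centre line; the grasp point (between the pads) lies 19 mm behind it; z points along the fingers, y is the line along which they close (so a half turn about z gives the same grasp; the last joint's range is limited). The gripper opens to 92 mm and grips with 3 to 60 N. Pads are 19 mm wide; open, the fingers measure 130 mm over their backs; the gripper's body (75 mm by 190 mm) begins 47 mm behind the grasp point.
Start: joints at [1.071, 0.342, 1.524, -0, 1.275, -0.146], TCP at [181.881, 492.508, 226.741] pointing down, gripper open.
Joint ranges: [-2.53, 2.53], [-0.77, 2.02], [0.04, 2.7], [-1, 4.14], [0.28, 2.66], [-3.11, 3.11]. Speed limits (rad/s): [2.57, 2.57, 3.14, 3.14, 3.14, 3.14].

## Interface

Orientations are given as [roll, pitch, yaw] about the fixed x, y, z axes, in that order (R = Rz(yaw) Ry(pitch) Rx(roll)).
In Python, from plant import get_obs, vision, workorder gives the robot as it stands.
- The arm moves only by the shell command python3 -m pendant 'ROWS' [OPENING]. ROWS is a JSON object of lists of equal length, an entry for each row: "dp": the shift along the tool's x, y, z in m, a list of three; "rotation": the turn, a rotation vector about the tool's x, y, z in rad, a list of three. A call has 1 to 8 rows; each row is the pose to reach, as a shift and turn from the pose commanded when the call began, along the tool's axes at that moment; what a row does not reach only later rows make up. A row lasts 1/8 s, in which the tool goes at most 62.5 mm and 10.7 degrees, less where a joint would pass 70% of its speed; a pose out of reach is approached as far as the arm can. A call with a gripper value outside its range is refused whole. OPENING is the finger opening in m, from 0 to 0.0918, set as the call begins (- or left out, the last holds). The fingers move at their own pace and stop on an object; the grip force is fixed at half the most. Time passes only in rows, so rows that repeat a pose let the fingers close. It gives the time, the measured TCP pose, the force, the opening and the grip force at its end, in the units of the state.
- get_obs(): the state, without advancing time (a new reading comes with each control period).
- vision.capture(name): name is "scene" or "top" or "wrist"; returns a dict with "pixels" (400x640x3 uint8, red, green, blue), "vfov" (degrees; the focal length in pixels is half the picture's height over the tangent of half this angle, whatever the lens; pixels are square), "cx", "cy" (the principal point, pixels), "dist" ([k1, k2, p1, p2, k3] as OpenCV has them; the pictures are not rectified), "pose" (4x4, takes a point from camera to world coordinates); the wrist camera has in their place "T_tool_cam" (4x4, takes a point from camera to tool coordinates, whose origin is the TCP and whose axes are the flange's). Camera axes: x right, y up, looking along -z (the intrinsics and any distortion apply to the point x, -y, -z); pixel columns grow to the right and rows downward; lengths in mm; the calibration is good to about 2 mm. A picture is of the moment at which its call begins: read the wrist's pose just before it. There is no depth.
- workorder.close_job(): hands the job in; it is judged then, once.
The state is a dict: "time": time; "joint_positions": joint angles; "dq": joint speeds; "tau": joint torques, N m; "tool_pos": TCP position; "tcp_rot": TCP orientation; "contact_force": force on the tool from outside, world axes, zero at the start; "moment": the same for the moment, N m; "grip_width": finger opening in mm; "finger_force": force on a finger pad.
Only numpy, scipy, OpenCV 4.12 (cv2) and the standard library are available. Lean on these libraries where they do the work, as an engineer would, in place of code of your own. Each camera call takes 0.05 s, during which the arm holds its last target. There are 200 camera calls.

## Working session

There is one attempt and no reset: what is moved stays moved. The work goes in short steps, Python scripts to look and compute and a shell command to move; the robot and the scene stay as the last step left them, time stands still between calls to the robot, and variables do not carry over. Pictures are saved under pics/ and viewed, at most 15 in all, crops included, and the job is handed in when it is done.

```bash
ls; mkdir -p pics; cat > h.py <<'E'
import numpy as np, cv2
from plant import get_obs, vision, workorder
def cap(n):
    o=get_obs(); c=vision.capture(n); c['obs']=o; return c
def save(c,f): cv2.imwrite(f,c['pixels'][:,:,::-1])
E
python3 - <<'E'
from h import *
o=get_obs();print({k:np.round(v,3).tolist() for k,v in o.items()})
for n in("top","scene"):
    c=cap(n);save(c,f'pics/{n}0.png');print(c['vfov'],c['cx'],c['cy'],c['dist'],np.round(c['pose'],3).tolist())
    np.save(f'{n}0.npy',c,allow_pickle=True)
E
```

```text
pics
{'time': 0.0, 'joint_positions': [1.071, 0.343, 1.525, -0.0, 1.275, -0.146], 'dq': [-0.001, 0.0, 0.001, 0.001, -0.001, 0.0], 'tau': [0.0, -43.124, -24.422, 0.072, 0.056, -0.0], 'tool_pos': [181.665, 492.129, 226.045], 'tcp_rot': [-3.14, -0.0, 2.788], 'contact_force': [0.543, 0.572, 0.318], 'moment': [-0.029, -0.003, -0.017], 'finger_force': 0.0, 'grip_width': 91.495}
54.66015283237847 322.142001989697 204.5988900949359 [-0.08325015  0.          0.          0.          0.        ] [[0.021, 0.994, -0.11, 359.762], [-1.0, 0.022, 0.003, 18.321], [0.006, 0.11, 0.994, 1112.94], [0.0, 0.0, 0.0, 1.0]]
56.705176495171756 321.8250423003169 199.9092440965913 [-0.01456172  0.          0.          0.          0.        ] [[-0.806, -0.47, 0.361, 838.644], [0.592, -0.644, 0.484, 493.272], [0.005, 0.603, 0.797, 866.383], [0.0, 0.0, 0.0, 1.0]]
```

View pics/top0.png

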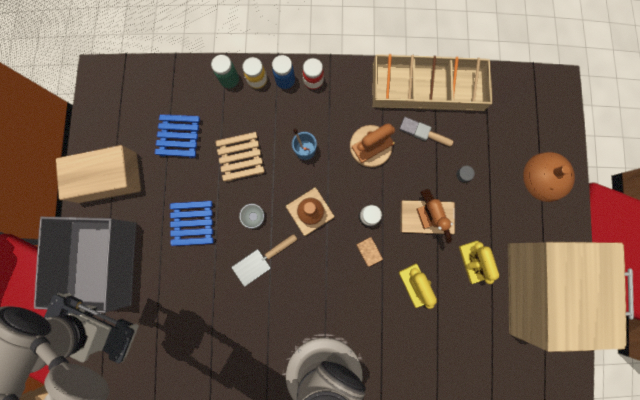

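View pics/scene0.png

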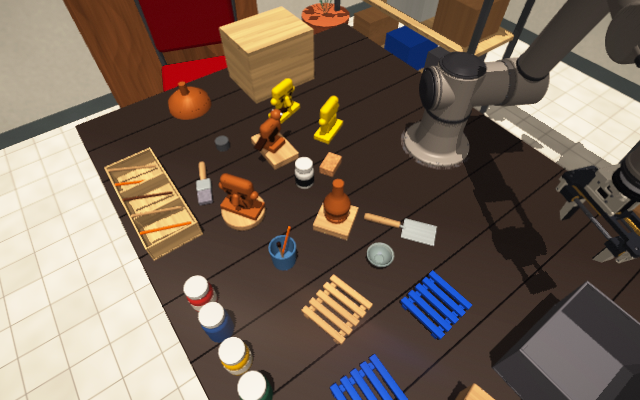

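The top view shows the gourd at (310,211) on the square stand, the mask at (375,143) on the round one and the toucan at (436,216) on the oblong one. The look-alikes:
- **Mask:** brown at (375,143), against yellow ones at (418,287) and (479,262). The brown one is meant.
- **Rack:** pale wood at (240,157), against blue ones at (178,136) and (192,223). The pale one is meant.

I'll confirm both in an enlarged crop.

```bash
python3 - <<'E'
import cv2
t=cv2.imread('pics/top0.png')[95:305,205:505]; s=cv2.imread('pics/scene0.png')[70:350,180:480]
cv2.imwrite('pics/c1.png',cv2.resize(t,(800,560),interpolation=cv2.INTER_CUBIC))
cv2.imwrite('pics/c2.png',cv2.resize(s,(640,597),interpolation=cv2.INTER_CUBIC))
E
```

```text
(no output)
```

View pics/c1.png

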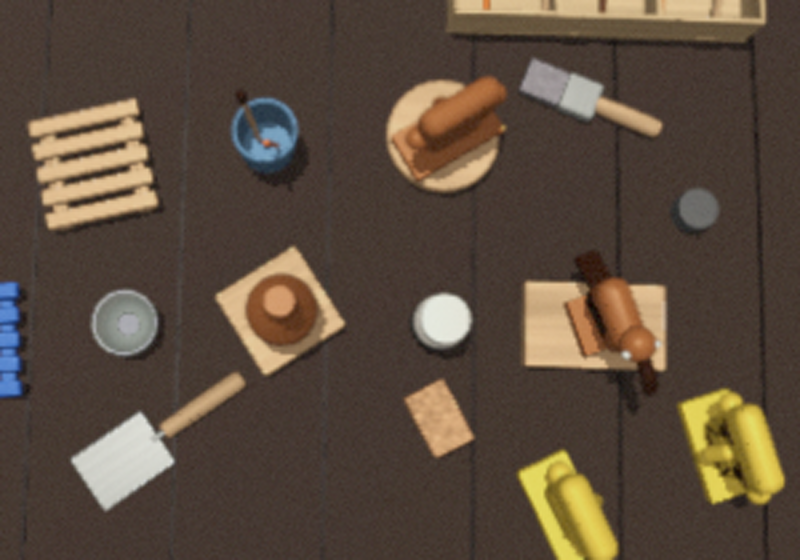

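View pics/c2.png

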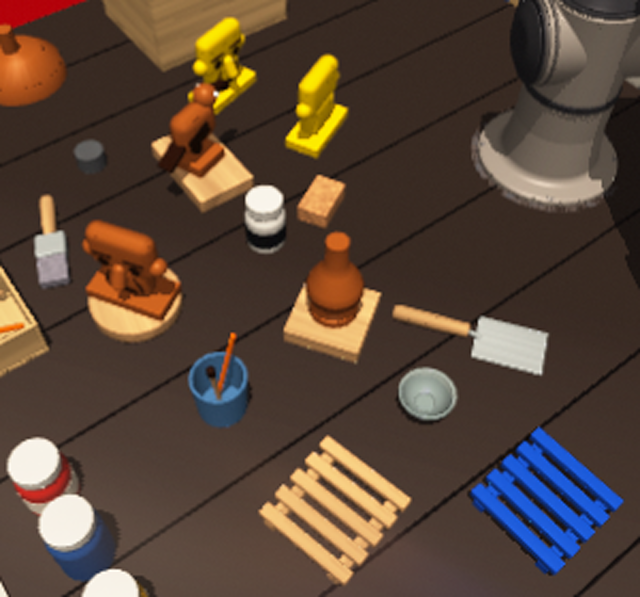

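The crops confirm it: the brown mask is on the round disc and the pale rack sits upper left, while the blue racks and yellow masks are only look-alikes. Next are coarse poses from clicked points.

```bash
cat >> h.py <<'E'
from scipy.spatial.transform import Rotation as Ro
def K(c):
    f=200/np.tan(np.radians(c['vfov']/2)); return np.array([[f,0,c['cx']],[0,f,c['cy']],[0,0,1.]])
def campose(c):
    if 'pose' in c: return np.array(c['pose'])
    o=c['obs']; T=np.eye(4); T[:3,:3]=Ro.from_euler('xyz',o['tcp_rot']).as_matrix(); T[:3,3]=o['tool_pos']
    return T@np.array(c['T_tool_cam'])
def ray(c,uv,z):
    u=cv2.undistortPoints(np.array(uv,float).reshape(-1,1,2),K(c),np.array(c['dist'])).reshape(-1,2)
    T=campose(c); d=np.c_[u[:,0],-u[:,1],-np.ones(len(u))]@T[:3,:3].T
    z=np.broadcast_to(z,(len(u),)); return T[:3,3]+d*((z-T[2,3])/d[:,2])[:,None]
def proj(c,P):
    T=campose(c); p=(np.asarray(P,float).reshape(-1,3)-T[:3,3])@T[:3,:3]; p=p*[1,-1,-1]
    return cv2.projectPoints(p,np.zeros(3),np.zeros(3),K(c),np.array(c['dist']))[0].reshape(-1,2)
def poly(c,pts): # image polyline drawn
    cv2.polylines(c['pixels'],[np.round(proj(c,pts)*8).astype(np.int32)],True,(0,255,0),1,cv2.LINE_AA,3)
def rect(x,y,yaw,a,b,z):
    q=np.array([[-a,-b],[a,-b],[a,b],[-a,b]])/2; R=np.array([[np.cos(yaw),-np.sin(yaw)],[np.sin(yaw),np.cos(yaw)]])
    return np.c_[q@R.T+[x,y],np.full(4,z)]
def circ(x,y,r,z):
    t=np.linspace(0,2*np.pi,60); return np.c_[x+r*np.cos(t),y+r*np.sin(t),np.full(60,z)]
E
python3 - <<'E'
from h import *
c=np.load('top0.npy',allow_pickle=True).item()
f=lambda q:np.array(q)/(8/3)+[205,95]-0.3
D={'square':([[216,298],[295,248],[344,323],[266,372]],25),'oblong':([[524,283],[666,286],[666,370],[525,366]],25),
'round':([[388,138],[497,138],[442,82],[442,191]],25),'rack':([[29,122],[137,100],[158,206],[48,229]],25),
'jar':([[442,320]],85),'mug':([[265,135]],70),'gourdneck':([[280,300]],135),'maskface top ends':([[425,128],[495,90]],115),'maskfoot':([[391,137],[418,178]],43),
'birdhead':([[639,345]],125),'birdfoot':([[566,303],[583,355]],45)}
for k,(p,z) in D.items():
    w=ray(c,f(p),z)[:,:2]; print(k,w.round(0).tolist(),'mean',w.mean(0).round(1),'edges',np.linalg.norm(np.roll(w,-1,0)-w,axis=1).round(0), 'ang',np.degrees(np.arctan2(*(np.roll(w,-1,0)-w).T[::-1])).round(0))
w=cap('wrist');print(w['vfov'],w['dist'],np.round(w['T_tool_cam'],3).tolist())
E
```

```text
square [[473.0, 118.0], [528.0, 35.0], [449.0, -19.0], [396.0, 63.0]] mean [461.5  49.2] edges [99. 96. 97. 95.] ang [ -56. -146.  123.   36.]
oblong [[496.0, -210.0], [496.0, -364.0], [406.0, -363.0], [408.0, -211.0]] mean [ 451.5 -286.9] edges [154.  90. 152.  88.] ang [-90. 179.  89.   1.]
round [[651.0, -63.0], [654.0, -181.0], [715.0, -121.0], [594.0, -121.0]] mean [ 653.4 -121.5] edges [118.  86. 121.  82.] ang [ -89.   44. -180.   46.]
rack [[661.0, 328.0], [687.0, 211.0], [571.0, 183.0], [543.0, 301.0]] mean [615.5 255.7] edges [120. 120. 121. 121.] ang [ -77. -167.  103.   13.]
jar [[449.0, -115.0]] mean [ 449.4 -114.6] edges [0.] ang [0.]
mug [[639.0, 68.0]] mean [639.   68.3] edges [0.] ang [0.]
gourdneck [[461.0, 47.0]] mean [460.8  46.6] edges [0.] ang [0.]
maskface top ends [[638.0, -93.0], [679.0, -163.0]] mean [ 658.4 -127.6] edges [81. 81.] ang [-60. 120.]
maskfoot [[647.0, -64.0], [603.0, -94.0]] mean [625.2 -79. ] edges [53. 53.] ang [-146.   34.]
birdhead [[426.0, -301.0]] mean [ 425.6 -301.3] edges [0.] ang [0.]
birdfoot [[473.0, -250.0], [419.0, -268.0]] mean [ 446.4 -258.9] edges [57. 57.] ang [-162.   18.]
66.02214325312737 [-0.00148893  0.          0.          0.          0.        ] [[0.001, 0.968, 0.249, 66.632], [1.0, -0.001, 0.002, -0.37], [0.002, 0.249, -0.968, -158.81], [0.0, 0.0, 0.0, 1.0]]
```

```bash
cat >> h.py <<'E'
def go(x,y,z,yaw,mod=np.pi):
    o=get_obs(); R=Ro.from_euler('xyz',o['tcp_rot']); d=R.inv().apply(np.array([x,y,z])-o['tool_pos'])/1000
    a=(o['tcp_rot'][2]-yaw+mod/2)%mod-mod/2
    tgt=Ro.from_euler('z',o['tcp_rot'][2]-a)*Ro.from_euler('x',np.pi); rv=(R.inv()*tgt).as_rotvec()
    print('dp',d.round(4).tolist(),'rot',rv.round(4).tolist(),'j6',round(o['joint_positions'][5],2),'t',round(o['time'],2))
E
python3 -c "
from h import *
go(461,47,290,np.pi/2,2*np.pi)"; ls pics; python3 -m pendant --help | head -5
```

```text
dp [-0.4162, -0.321, -0.0635] rot [-0.0011, 0.0006, 1.217] j6 -0.15 t 0.15
c1.png
c2.png
scene0.png
top0.pnginvalid input: not JSON, or not a number
```

```bash
python3 -m pendant '{"dp":[[0,0,-0.06],[-0.416,-0.321,-0.064],[-0.416,-0.321,-0.064],[-0.416,-0.321,-0.064],[-0.416,-0.321,-0.064],[-0.416,-0.321,-0.064],[-0.416,-0.321,-0.064],[-0.416,-0.321,-0.064]],"rotation":[[0,0,0],[0,0,1.217],[0,0,1.217],[0,0,1.217],[0,0,1.217],[0,0,1.217],[0,0,1.217],[0,0,1.217]]}'
python3 -m pendant '{"dp":[[0,0,0],[0,0,0],[0,0,0],[0,0,0]],"rotation":[[0,0,0],[0,0,0],[0,0,0],[0,0,0]]}'
python3 - <<'E'
from h import *
go(461,47,290,np.pi/2,2*np.pi)
c=cap('wrist'); np.save('w1.npy',c,allow_pickle=True); save(c,'pics/w1.png')
E
```

```text
time: 1.15
tool_pos: [414.8, 119.9, 290.1]
tcp_rot: [3.141, -0.0, 1.567]
contact_force: [0.5, 0.7, -0.3]
grip_width: 91.4
finger_force: 0.0
time: 1.65
tool_pos: [413.6, 123.0, 290.2]
tcp_rot: [3.141, -0.0, 1.574]
contact_force: [0.1, 0.1, -0.7]
grip_width: 91.9
finger_force: 0.0
dp [-0.0761, 0.0472, 0.0001] rot [0.0001, -0.0002, 0.0028] j6 0.11 t 1.65
```

View pics/w1.png

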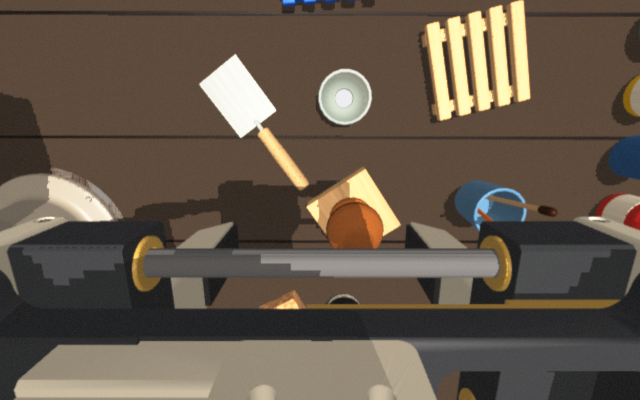

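The wrist view shows the rack at (475,60), the square stand at (353,205), the mug at (490,205), and the gourd's neck hidden behind the gripper. I'll cross-check the views against each other.

```bash
python3 - <<'E'
from h import *
w=np.load('w1.npy',allow_pickle=True).item(); s=np.load('scene0.npy',allow_pickle=True).item()
fs=lambda q:np.array(q)*[300/640,280/597]+[180,70]-.25
def sh(k,c,p,z):
    q=ray(c,p,z)[:,:2]; print(k,q.round(0).tolist(),'mean',q.mean(0).round(1),'ang',np.degrees(np.arctan2(*(np.roll(q,-1,0)-q).T[::-1])).round(1))
sh('rack w',w,[[427,25],[522,2],[530,99],[438,121]],25)
sh('rack s',s,fs([[328,436],[409,500],[345,582],[260,511]]),25)
sh('square w upper',w,[[307,211],[364,169],[399,219]],25)
sh('square s',s,fs([[302,272],[380,290],[357,352],[285,332]]),25)
sh('gourd s',s,fs([[338,241]]),160)
sh('mask foot s',s,fs([[112,247],[181,290],[163,312],[88,268]]),43)
sh('round s',s,fs([[135,295]]),25)
sh('jar s',s,fs([[264,197]]),85); sh('mug w',w,[[499,207]],70)
sh('oblong s',s,fs([[152,145],[212,131],[253,178],[207,201]]),25)
E
```

```text
rack w [[544.0, 299.0], [659.0, 325.0], [688.0, 211.0], [570.0, 182.0]] mean [615.1 254.1] ang [  12.8  -75.5 -166.4  102.2]
rack s [[571.0, 186.0], [546.0, 300.0], [657.0, 327.0], [685.0, 213.0]] mean [614.8 256.3] ang [ 102.5   13.9  -76.2 -166.6]
square w upper [[393.0, 55.0], [473.0, 117.0], [526.0, 44.0]] mean [464.1  72.1] ang [ 37.6 -53.8 175. ]
square s [[453.0, -25.0], [388.0, 59.0], [473.0, 116.0], [528.0, 39.0]] mean [460.5  47.4] ang [ 127.7   34.   -54.4 -138.9]
gourd s [[455.0, 46.0]] mean [454.6  45.8] ang [0.]
mask foot s [[643.0, -199.0], [605.0, -83.0], [641.0, -66.0], [686.0, -186.0]] mean [ 643.8 -133.5] ang [ 108.    24.2  -69.7 -162.7]
round s [[653.0, -124.0]] mean [ 653.  -123.8] ang [0.]
jar s [[447.0, -121.0]] mean [ 447.  -120.9] ang [0.]
mug w [[642.0, 76.0]] mean [641.9  75.9] ang [0.]
oblong s [[494.0, -358.0], [403.0, -330.0], [408.0, -209.0], [488.0, -210.0]] mean [ 448.2 -276.7] ang [163.2  87.4  -0.7 -87.6]
```

```bash
python3 -m pendant '{"dp":[[-0.077,0.045,0],[-0.077,0.045,0],[-0.077,0.045,0.05],[-0.077,0.045,0.11],[-0.077,0.045,0.135],[-0.077,0.045,0.15],[-0.077,0.045,0.163],[-0.077,0.045,0.163]],"rotation":[[0,0,0],[0,0,0],[0,0,0],[0,0,0],[0,0,0],[0,0,0],[0,0,0],[0,0,0]]}'
python3 - <<'E'
from h import *
c=cap('scene'); cv2.imwrite('pics/s1.png',cv2.resize(c['pixels'][90:270,230:470,::-1],(800,600),interpolation=cv2.INTER_CUBIC))
go(458.5,46.5,126,np.pi/2)
E
```

```text
time: 2.7
tool_pos: [458.8, 45.2, 126.5]
tcp_rot: [-3.14, -0.0, 1.572]
contact_force: [-0.6, -1.1, 0.1]
grip_width: 91.8
finger_force: 0.0
dp [0.0014, -0.0008, 0.0012] rot [-0.0, -0.0001, 0.0006] j6 -0.07 t 2.75
```

View pics/s1.png

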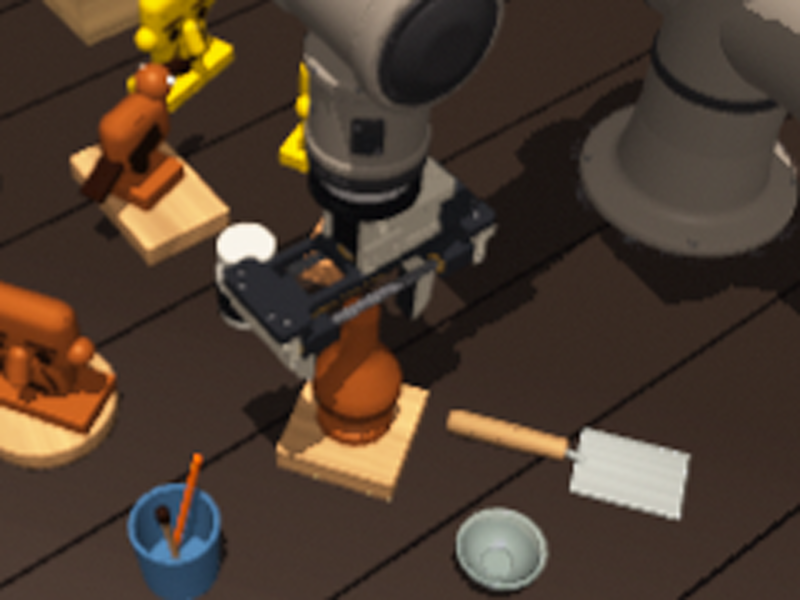

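In this enlarged crop the neck at (362,320) lies about midway between the fingers at (300,360) and (425,290), so I'll close the gripper.

```bash
Z='';python3 -m pendant '{"dp":[[0,0,0],[0,0,0],[0,0,0],[0,0,0],[0,0,0],[0,0,0]],"rotation":[[0,0,0],[0,0,0],[0,0,0],[0,0,0],[0,0,0],[0,0,0]]}' 0.02
python3 -m pendant '{"dp":[[0,0,-0.01],[0,0,-0.03],[0,0,-0.06],[0,0,-0.09],[0,0,-0.12],[0,0,-0.12]],"rotation":[[0,0,0],[0,0,0],[0,0,0],[0,0,0],[0,0,0],[0,0,0]]}' 0.02
python3 -c "
from h import *
go(615,255.5,246,np.pi/2)"
```

```text
time: 3.5
tool_pos: [459.2, 44.8, 127.0]
tcp_rot: [-3.142, -0.0, 1.571]
contact_force: [-0.4, -0.1, 0.8]
grip_width: 36.5
finger_force: 0.0
time: 4.25
tool_pos: [460.3, 44.7, 249.2]
tcp_rot: [3.137, 0.0, 1.571]
contact_force: [0.3, -0.3, -1.4]
grip_width: 27.2
finger_force: 30.0
dp [0.2108, 0.1547, 0.0039] rot [0.005, 0.0003, 0.0001] j6 -0.07 t 4.25
```

```bash
python3 -m pendant '{"dp":[[0.05,0.037,0],[0.1,0.074,0],[0.15,0.11,0],[0.19,0.14,0],[0.209,0.155,0],[0.209,0.155,0.03],[0.209,0.155,0.06],[0.209,0.155,0.06]],"rotation":[[0,0,0],[0,0,0],[0,0,0],[0,0,0],[0,0,0],[0,0,0],[0,0,0],[0,0,0]]}'
python3 - <<'E'
from h import *
c=cap('scene'); cv2.imwrite('pics/s2.png',cv2.resize(c['pixels'][200:380,230:470,::-1],(800,600),interpolation=cv2.INTER_CUBIC))
go(615,255.5,140,np.pi/2)
E
```

```text
time: 5.25
tool_pos: [612.1, 253.3, 182.7]
tcp_rot: [-3.133, 0.002, 1.571]
contact_force: [-0.9, 0.7, -0.7]
grip_width: 27.3
finger_force: 30.0
dp [0.002, 0.0019, 0.0452] rot [-0.0039, 0.001, -0.0] j6 0.28 t 5.3
```

View pics/s2.png

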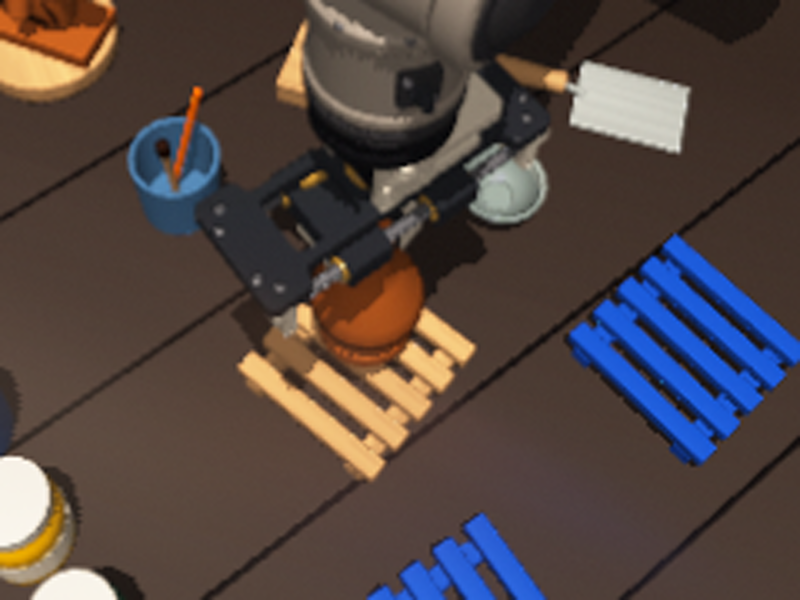

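The gourd hangs upright above the pale rack, its foot at crop pixel (370,355). I'll lower it until it makes contact.

```bash
python3 -m pendant '{"dp":[[0.001,0.002,0.02],[0.002,0.002,0.035],[0.002,0.002,0.042],[0.002,0.002,0.044]],"rotation":[[0,0,0],[0,0,0],[0,0,0],[0,0,0]]}' 
for i in 1 2 ; do python3 -m pendant '{"dp":[[0,0,0.002],[0,0,0.003],[0,0,0.003]],"rotation":[[0,0,0],[0,0,0],[0,0,0]]}' | grep -E "tool|contact"; done
```

```text
time: 5.8
tool_pos: [616.2, 255.8, 143.1]
tcp_rot: [-3.142, -0.0, 1.571]
contact_force: [0.2, 0.5, -1.3]
grip_width: 27.4
finger_force: 30.0
tool_pos: [616.3, 255.8, 140.3]
contact_force: [-0.5, -0.0, -1.8]
tool_pos: [616.1, 255.8, 136.9]
contact_force: [-0.2, 0.0, -0.7]
```

```bash
for i in 1 2 ; do python3 -m pendant '{"dp":[[0,0,0.001],[0,0,0.002],[0,0,0.002]],"rotation":[[0,0,0],[0,0,0],[0,0,0]]}' | grep -E "tool|contact"; done
```

```text
tool_pos: [616.2, 255.8, 135.0]
contact_force: [-0.1, -0.9, -1.1]
tool_pos: [616.5, 255.8, 134.9]
contact_force: [-3.0, -2.1, 8.1]
```

```bash
python3 -m pendant '{"dp":[[0,0,0],[0,0,0],[0,0,0],[0,0,0],[0,0,0]],"rotation":[[0,0,0],[0,0,0],[0,0,0],[0,0,0],[0,0,0]]}' 0.075
python3 -m pendant '{"dp":[[0,0,-0.02],[0,0,-0.06],[0,0,-0.11],[0,0,-0.16],[0,0,-0.16]],"rotation":[[0,0,0],[0,0,0],[0,0,0],[0,0,0],[0,0,0]]}' 0.09
python3 -c "
from h import *
go(453,-200,295,np.pi/2+0.35)"
```

```text
time: 7.92
tool_pos: [616.2, 255.8, 132.9]
tcp_rot: [-3.141, -0.0, 1.571]
contact_force: [0.1, 0.1, 0.1]
grip_width: 72.2
finger_force: 0.0
time: 8.55
tool_pos: [617.7, 256.3, 298.5]
tcp_rot: [3.132, -0.003, 1.571]
contact_force: [-0.5, 0.3, 0.1]
grip_width: 90.1
finger_force: 0.0
dp [-0.4563, -0.1648, 0.0006] rot [0.0099, -0.0012, -0.3499] j6 0.28 t 8.55
```

```bash
python3 -c "
from h import *
go(350,-310,300,0.35,2*np.pi)"
```

```text
dp [-0.5663, -0.2677, -0.0057] rot [0.0066, -0.0083, 1.2208] j6 0.28 t 8.55
```

```bash
python3 -m pendant '{"dp":[[-0.06,-0.027,0],[-0.12,-0.055,0],[-0.566,-0.268,0],[-0.566,-0.268,0],[-0.566,-0.268,0],[-0.566,-0.268,0],[-0.566,-0.268,0],[-0.566,-0.268,0]],"rotation":[[0,0,0.1],[0,0,0.2],[0,0,1.22],[0,0,1.22],[0,0,1.22],[0,0,1.22],[0,0,1.22],[0,0,1.22]]}' 0.0918
python3 -c "
from h import *
go(350,-310,300,0.35,2*np.pi)"
```

```text
time: 9.55
tool_pos: [401.1, -197.6, 292.2]
tcp_rot: [-3.141, 0.0, 0.347]
contact_force: [0.8, -0.7, 0.7]
grip_width: 91.6
finger_force: 0.0
dp [-0.0863, 0.0883, -0.0078] rot [-0.0009, 0.0005, -0.0029] j6 0.59 t 9.55
```

```bash
python3 -m pendant '{"dp":[[-0.04,0.04,-0.008],[-0.086,0.088,-0.008],[-0.086,0.088,-0.008],[-0.086,0.088,-0.008],[-0.086,0.088,-0.008]],"rotation":[[0,0,0],[0,0,0],[0,0,0],[0,0,0],[0,0,0]]}'
python3 - <<'E'
from h import *
c=cap('wrist'); np.save('w2.npy',c,allow_pickle=True)
cv2.imwrite('pics/w2.png',cv2.resize(c['pixels'][0:260,140:500,::-1],(800,578),interpolation=cv2.INTER_CUBIC))
E
```

```text
time: 10.18
tool_pos: [352.6, -307.1, 300.7]
tcp_rot: [-3.141, -0.0, 0.353]
contact_force: [-0.0, -0.9, -0.1]
grip_width: 91.9
finger_force: 0.0
```

View pics/w2.png

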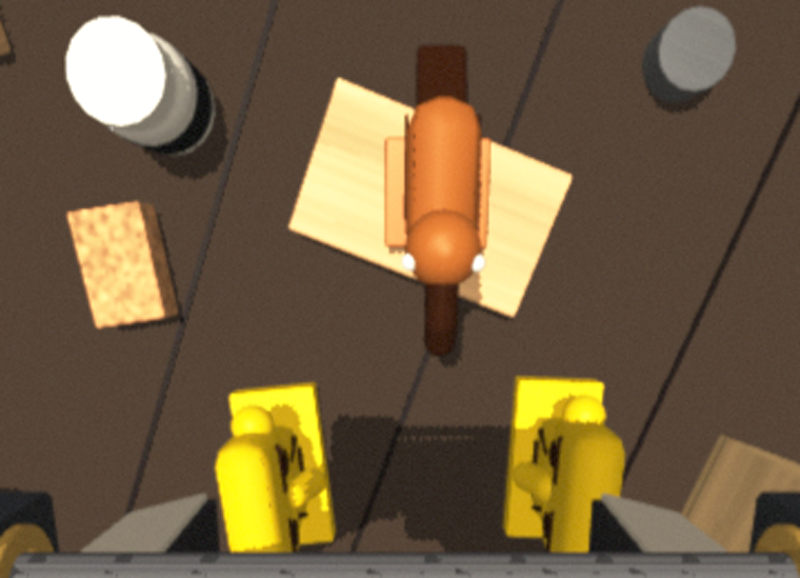

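The toucan is nearly aligned with the tool: foot corners at crop (386,139) and (386,248), head at (444,248). The oblong stand's corners are (339,79), (572,177), (515,318) and (289,230).

```bash
python3 - <<'E'
from h import *
w=np.load('w2.npy',allow_pickle=True).item()
f=lambda q:np.array(q)*[360/800,260/578]+[140,0]-.3
def sh(k,p,z):
    q=ray(w,f(p),z)[:,:2]; d=np.roll(q,-1,0)-q; print(k,q.round(0).tolist(),'mean',q.mean(0).round(1),'ang',np.degrees(np.arctan2(*d.T[::-1])).round(1),np.linalg.norm(d,axis=1).round(0))
sh('oblong',[[339,79],[572,177],[515,318],[289,230]],25)
sh('foot left',[[386,139],[387,248]],45); sh('foot right',[[490,140]],45)
sh('head',[[444,250]],125); sh('tail end, back mid',[[441,48]],80);sh('back axis',[[443,120],[444,210]],123)
sh('beak tip',[[438,350]],115); sh('jar',[[116,70]],85)
w['pixels']=w['pixels'].copy()
E
```

```text
oblong [[496.0, -215.0], [494.0, -363.0], [405.0, -363.0], [406.0, -214.0]] mean [ 450.2 -288.8] ang [ -90.9 -180.    89.5   -0.9] [148.  89. 150.  90.]
foot left [[472.0, -253.0], [417.0, -274.0]] mean [ 444.6 -263.5] ang [-159.6   20.4] [59. 59.]
foot right [[492.0, -308.0]] mean [ 492.2 -308.3] ang [0.] [0.]
head [[425.0, -301.0]] mean [ 424.9 -301.5] ang [0.] [0.]
tail end, back mid [[517.0, -267.0]] mean [ 516.9 -267.2] ang [0.] [0.]
back axis [[478.0, -281.0], [442.0, -295.0]] mean [ 460.  -287.9] ang [-158.3   21.7] [39. 39.]
beak tip [[379.0, -317.0]] mean [ 378.8 -316.7] ang [0.] [0.]
jar [[450.0, -119.0]] mean [ 450.4 -119.3] ang [0.] [0.]
```

```bash
python3 -c "
from h import *
go(454.5,-290.5,87,0.361,2*np.pi)"
```

```text
dp [0.1012, 0.0197, 0.2139] rot [-0.0004, -0.0002, -0.008] j6 0.34 t 10.22
```

```bash
python3 -m pendant '{"dp":[[0.05,0.01,0],[0.101,0.02,0.01],[0.101,0.02,0.06],[0.101,0.02,0.11],[0.101,0.02,0.15],[0.101,0.02,0.18],[0.101,0.02,0.205],[0.101,0.02,0.214]],"rotation":[[0,0,0],[0,0,-0.008],[0,0,-0.008],[0,0,-0.008],[0,0,-0.008],[0,0,-0.008],[0,0,-0.008],[0,0,-0.008]]}'
python3 -m pendant '{"dp":[[0,0,0],[0,0,0],[0,0,0],[0,0,0]],"rotation":[[0,0,0],[0,0,0],[0,0,0],[0,0,0]]}' 0.025
python3 -m pendant '{"dp":[[0,0,0],[0,0,0],[0,0,0],[0,0,0]],"rotation":[[0,0,0],[0,0,0],[0,0,0],[0,0,0]]}' 0.025
```

```text
time: 11.22
tool_pos: [453.8, -290.8, 85.8]
tcp_rot: [-3.139, 0.001, 0.361]
contact_force: [0.1, 0.1, 0.3]
grip_width: 92.0
finger_force: 0.0
time: 11.72
tool_pos: [454.0, -292.7, 87.6]
tcp_rot: [3.141, -0.001, 0.359]
contact_force: [-0.3, -0.3, 0.2]
grip_width: 56.5
finger_force: 0.0
time: 12.22
tool_pos: [453.6, -292.4, 86.9]
tcp_rot: [-3.141, 0.0, 0.359]
contact_force: [-0.1, -0.1, 0.5]
grip_width: 35.8
finger_force: 30.0
```

```bash
python3 -m pendant '{"dp":[[0,0,-0.01],[0,0,-0.03],[0,0,-0.07],[0,0,-0.12],[0,0,-0.17],[0,0,-0.17]],"rotation":[[0,0,0],[0,0,0],[0,0,0],[0,0,0],[0,0,0],[0,0,0]]}'
python3 - <<'E'
from h import *
for n in('top','scene'):
    c=cap(n); np.save(f'{n}1.npy',c,allow_pickle=True)
    # rectified orthophoto at z=25, 0.5mm/px, around the square stand
    g=np.arange(-80,80,.5); X,Y=np.meshgrid(461+g,48+g)
    uv=proj(c,np.c_[X.ravel(),Y.ravel(),np.full(X.size,25)]).astype(np.float32).reshape(X.shape+(2,))
    im=cv2.remap(c['pixels'],uv,None,cv2.INTER_CUBIC)
    m=(im[:,:,0]>140).astype(np.uint8); m=cv2.morphologyEx(m,cv2.MORPH_OPEN,np.ones((25,25)))
    k=max(cv2.findContours(m,0,2)[0],key=cv2.contourArea); (cx,cy),(a,b),t=cv2.minAreaRect(k)
    print(n,461-80+cx/2,48-80+cy/2,a/2,b/2,t); cv2.imwrite(f'pics/sq_{n}.png',im[:,:,::-1])
go(461,48,257,np.radians(35))
E
python3 -c "
import cv2,numpy as np
cv2.imwrite('pics/sq.png',np.hstack([cv2.imread('pics/sq_top.png'),cv2.imread('pics/sq_scene.png')]))"
```

```text
time: 12.98
tool_pos: [455.3, -293.9, 261.9]
tcp_rot: [3.133, -0.005, 0.359]
contact_force: [0.4, 0.4, -1.8]
grip_width: 36.1
finger_force: 30.0
top 461.51316833496094 49.971893310546875 101.42701721191406 102.1773910522461 33.84005355834961
scene 461.5466079711914 50.88288879394531 107.68394470214844 102.0749282836914 33.80197525024414
dp [0.1265, -0.3161, 0.0001] rot [0.0005, -0.0002, -0.2521] j6 0.5 t 13.07
```

View pics/sq.png

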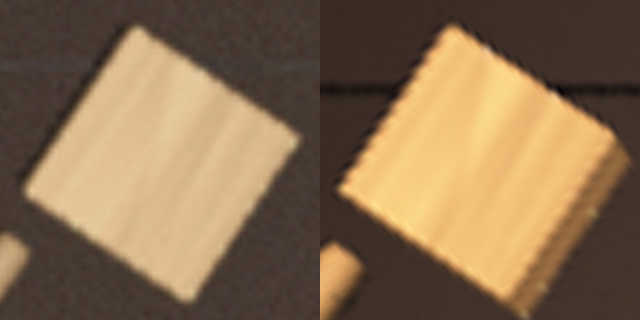

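Both orthophotos show the empty square stand cleanly: centre about (461.5,49.5), yaw 33.8°, edges about 101 mm.

```bash
python3 -c "
from h import *
go(460.3,48.7,130,0.590)"
```

```text
dp [0.126, -0.3171, 0.1271] rot [0.0005, -0.0002, -0.2312] j6 0.5 t 13.07
```

```bash
python3 -m pendant '{"dp":[[0.015,-0.04,0],[0.034,-0.09,0],[0.055,-0.14,0],[0.075,-0.19,0],[0.095,-0.24,0],[0.115,-0.29,0],[0.126,-0.317,0],[0.126,-0.317,0.03]],"rotation":[[0,0,-0.03],[0,0,-0.06],[0,0,-0.1],[0,0,-0.14],[0,0,-0.18],[0,0,-0.21],[0,0,-0.231],[0,0,-0.231]]}'
python3 -m pendant '{"dp":[[0,0,0.03],[0,0,0.06],[0,0,0.09],[0,0,0.1],[0,0,0.1]],"rotation":[[0,0,0],[0,0,0],[0,0,0],[0,0,0],[0,0,0]]}'
python3 -c "
from h import *
go(460.3,48.7,92,0.590)"
```

```text
time: 14.08
tool_pos: [460.7, 50.6, 226.8]
tcp_rot: [3.141, -0.002, 0.593]
contact_force: [-0.3, 0.3, -2.7]
grip_width: 36.0
finger_force: 30.0
time: 14.7
tool_pos: [459.8, 48.5, 126.3]
tcp_rot: [-3.14, 0.002, 0.59]
contact_force: [0.1, 0.1, -1.9]
grip_width: 35.9
finger_force: 30.0
dp [0.0005, 0.0002, 0.0343] rot [-0.0015, 0.0018, -0.0003] j6 0.92 t 14.7
```

```bash
python3 -m pendant '{"dp":[[0,0,0.02],[0,0,0.03],[0,0,0.036],[0,0,0.036]],"rotation":[[0,0,0],[0,0,0],[0,0,0],[0,0,0]]}' | grep -E "tool|contact"
for i in 1 2; do python3 -m pendant '{"dp":[[0,0,0.001],[0,0,0.002],[0,0,0.002]],"rotation":[[0,0,0],[0,0,0],[0,0,0]]}' | grep -E "tool|contact"; done
```

```text
tool_pos: [460.5, 48.5, 91.2]
contact_force: [-0.2, 0.7, -1.6]
tool_pos: [460.5, 48.5, 89.2]
contact_force: [0.2, -0.2, -1.6]
tool_pos: [460.4, 48.6, 87.0]
contact_force: [0.1, -0.3, -0.8]
```

```bash
python3 -m pendant '{"dp":[[0,0,0.001],[0,0,0.001],[0,0,0.001]],"rotation":[[0,0,0],[0,0,0],[0,0,0]]}' | grep -E "tool|contact"
python3 -m pendant '{"dp":[[0,0,0],[0,0,0],[0,0,0],[0,0,0],[0,0,0],[0,0,0]],"rotation":[[0,0,0],[0,0,0],[0,0,0],[0,0,0],[0,0,0],[0,0,0]]}' 0.085
python3 -m pendant '{"dp":[[0,0,-0.02],[0,0,-0.06],[0,0,-0.12],[0,0,-0.18],[0,0,-0.21],[0,0,-0.21]],"rotation":[[0,0,0],[0,0,0],[0,0,0],[0,0,0],[0,0,0],[0,0,0]]}' 0.0918 | grep tool
python3 -c "
from h import *
go(556,-178,300,np.radians(32),2*np.pi)"
```

```text
tool_pos: [460.6, 48.7, 86.8]
contact_force: [-2.7, 1.7, 6.8]
time: 17.08
tool_pos: [460.4, 48.5, 86.0]
tcp_rot: [-3.141, -0.0, 0.59]
contact_force: [0.3, 0.4, -0.7]
grip_width: 84.4
finger_force: 0.0
tool_pos: [461.4, 48.5, 298.3]
dp [-0.0474, 0.2408, -0.0011] rot [0.0031, -0.0044, 0.0313] j6 0.92 t 17.82
```

```bash
python3 -m pendant '{"dp":[[-0.012,0.06,0],[-0.047,0.241,0],[-0.047,0.241,0],[-0.047,0.241,0],[-0.047,0.241,0],[-0.047,0.241,0],[-0.047,0.241,0]],"rotation":[[0,0,0.03],[0,0,0.03],[0,0,0.03],[0,0,0.03],[0,0,0.03],[0,0,0.03],[0,0,0.03]]}'|grep tool
python3 - <<'E'
from h import *
for i in range(3): c=cap('wrist')
np.save('w3.npy',c,allow_pickle=True)
cv2.imwrite('pics/w3.png',cv2.resize(c['pixels'][0:260,140:500,::-1],(800,578),interpolation=cv2.INTER_CUBIC))
c=cap('top');np.save('top2.npy',c,allow_pickle=True)
E
```

```text
tool_pos: [555.1, -176.4, 295.9]
```

View pics/w3.png

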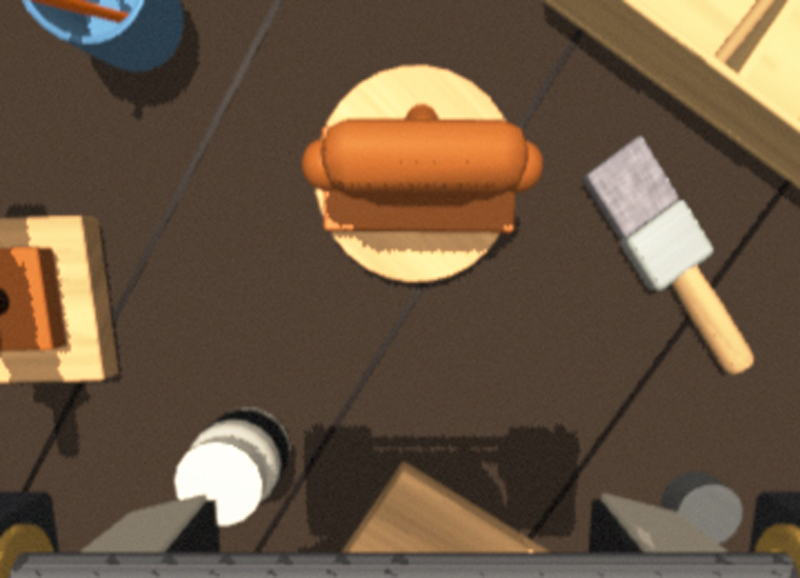

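The mask lies nearly square to the view: near foot edge at (326,231) to (514,232), forehead from (325,155) to (528,155), nose on the far side at (422,105). The disc is centred at about (416,173).

```bash
python3 - <<'E'
from h import *
w=np.load('w3.npy',allow_pickle=True).item()
f=lambda q:np.array(q)*[360/800,260/578]+[140,0]-.3
def sh(k,p,z):
    q=ray(w,f(p),z)[:,:2]; d=np.roll(q,-1,0)-q; print(k,q.round(1).tolist(),'mean',q.mean(0).round(1),'ang',np.degrees(np.arctan2(*d.T[::-1])).round(1),np.linalg.norm(d,axis=1).round(0))
sh('footedge',[[325,231],[515,232]],43)
sh('ears',[[303,164],[542,165]],103)
sh('top back edge',[[335,120],[518,120]],133)
sh('top front edge',[[335,188],[518,188]],133)
sh('disc',[[416,65],[416,283]],25)
sh('forehead sides',[[325,155],[527,155]],133)
o=w['obs'];print(o['tool_pos'],o['tcp_rot'])
# orthophoto of bird foot region & oblong (top camera)
c=np.load('top2.npy',allow_pickle=True).item()
g=np.arange(-100,100,.5);
def orth(x,y,z):
    X,Y=np.meshgrid(x+g,y+g); uv=proj(c,np.c_[X.ravel(),Y.ravel(),np.full(X.size,z)]).astype(np.float32).reshape(X.shape+(2,)); return cv2.remap(c['pixels'],uv,None,cv2.INTER_CUBIC)
im=orth(450.5,-288,25); m=cv2.morphologyEx((im[:,:,0]>140).astype(np.uint8),cv2.MORPH_OPEN,np.ones((25,25)))
k=max(cv2.findContours(m,0,2)[0],key=cv2.contourArea);(cx,cy),s,t=cv2.minAreaRect(k);print('oblong',350.5+cx/2,-388+cy/2,s,t)
cv2.imwrite('pics/chk.png',np.hstack([im,orth(461.5,49.5,25)])[:,:,::-1])
E
```

```text
footedge [[600.1, -95.6], [658.2, -188.9]] mean [ 629.2 -142.3] ang [-58.1 121.9] [110. 110.]
ears [[622.8, -77.5], [684.0, -175.4]] mean [ 653.4 -126.5] ang [-58. 122.] [115. 115.]
top back edge [[644.8, -85.8], [687.3, -153.1]] mean [ 666.1 -119.4] ang [-57.8 122.2] [80. 80.]
top front edge [[620.8, -100.1], [664.2, -169.0]] mean [ 642.5 -134.5] ang [-57.8 122.2] [82. 82.]
disc [[705.5, -91.3], [603.0, -156.6]] mean [ 654.3 -124. ] ang [-147.5   32.5] [122. 122.]
forehead sides [[630.2, -89.3], [677.7, -164.6]] mean [ 654.  -126.9] ang [-57.8 122.2] [89. 89.]
[ 555.26719405 -176.59149594  296.4247671 ] [ 3.14132550e+00 -3.73810404e-04  5.61467479e-01]
oblong 424.25 -263.75 (301.0, 295.0) 90.0
```

View pics/chk.png

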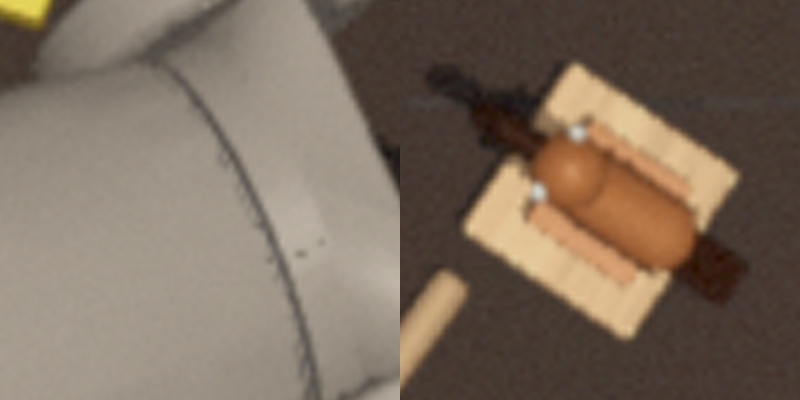

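The right half shows the toucan centred on the square stand with its foot parallel to the edges. Next, the mask.

```bash
python3 -c "
from h import *
go(653.4,-127,296,2.131,2*np.pi)"
```

```text
dp [0.1096, 0.0099, 0.0006] rot [0.0008, 0.0, -1.5699] j6 0.57 t 18.9
```

```bash
python3 -m pendant '{"dp":[[0.02,0.002,0],[0.04,0.004,0],[0.06,0.006,0],[0.08,0.008,0],[0.1,0.01,0],[0.11,0.01,0],[0.11,0.01,0],[0.11,0.01,0]],"rotation":[[0,0,-0.15],[0,0,-0.33],[0,0,-0.51],[0,0,-0.69],[0,0,-0.87],[0,0,-1.05],[0,0,-1.23],[0,0,-1.41]]}'|grep t
python3 -m pendant '{"dp":[[0,0,0],[0,0,0],[0,0,0]],"rotation":[[0,0,-0.16],[0,0,-0.16],[0,0,-0.16]]}'|grep t
python3 -c "
from h import *
go(653.4,-127,110,2.131,2*np.pi)"
```

```text
time: 19.9
tool_pos: [654.0, -127.2, 296.1]
tcp_rot: [3.142, -0.0, 1.977]
contact_force: [-0.7, -0.7, 0.3]
grip_width: 92.1
time: 20.27
tool_pos: [653.9, -127.7, 296.2]
tcp_rot: [3.141, 0.0, 2.127]
contact_force: [0.5, 0.1, 0.8]
grip_width: 91.8
dp [0.0009, -0.0001, 0.1862] rot [0.0002, 0.0001, -0.0039] j6 -0.86 t 20.27
```

```bash
python3 -m pendant '{"dp":[[0.001,0,0.04],[0.001,0,0.09],[0.001,0,0.13],[0.001,0,0.16],[0.001,0,0.18],[0.001,0,0.186],[0.001,0,0.186]],"rotation":[[0,0,-0.004],[0,0,-0.004],[0,0,-0.004],[0,0,-0.004],[0,0,-0.004],[0,0,-0.004],[0,0,-0.004]]}'|grep -E "tool|con"
python3 -m pendant '{"dp":[[0,0,0],[0,0,0],[0,0,0],[0,0,0],[0,0,0],[0,0,0],[0,0,0],[0,0,0]],"rotation":[[0,0,0],[0,0,0],[0,0,0],[0,0,0],[0,0,0],[0,0,0],[0,0,0],[0,0,0]]}' 0.02
python3 -m pendant '{"dp":[[0,0,0],[0,0,0]],"rotation":[[0,0,0],[0,0,0]]}' 0.02
```

```text
tool_pos: [653.6, -127.1, 110.3]
contact_force: [0.0, -1.5, 0.2]
time: 22.15
tool_pos: [653.4, -127.1, 109.9]
tcp_rot: [3.142, -0.0, 2.134]
contact_force: [0.1, -0.6, -0.6]
grip_width: 29.9
finger_force: 29.9
time: 22.4
tool_pos: [653.4, -127.1, 110.0]
tcp_rot: [3.142, -0.0, 2.134]
contact_force: [0.6, 0.6, -0.2]
grip_width: 29.4
finger_force: 29.9
```

Gripped at 30 mm, as expected. I'll lift it and measure the now empty oblong and round stands.

```bash
python3 -m pendant '{"dp":[[0,0,-0.01],[0,0,-0.04],[0,0,-0.08],[0,0,-0.12],[0,0,-0.15],[0,0,-0.15]],"rotation":[[0,0,0],[0,0,0],[0,0,0],[0,0,0],[0,0,0],[0,0,0]]}'|grep -E "tool|con|fin"
cat >> h.py <<'E'
def stand(n,x,y,z=25,thr=140,h=110):
    c=cap(n); g=np.arange(-h,h,.5); X,Y=np.meshgrid(x+g,y+g)
    uv=proj(c,np.c_[X.ravel(),Y.ravel(),np.full(X.size,z)]).astype(np.float32).reshape(X.shape+(2,)); im=cv2.remap(c['pixels'],uv,None,cv2.INTER_CUBIC)
    m=cv2.morphologyEx((im[:,:,0]>thr).astype(np.uint8),cv2.MORPH_OPEN,np.ones((25,25)))
    k=max(cv2.findContours(m,0,2)[0],key=cv2.contourArea);(cx,cy),s,t=cv2.minAreaRect(k);print(n,x-h+cx/2,y-h+cy/2,np.array(s)/2,t)
    return im
E
python3 - <<'E'
from h import *
im=np.hstack([stand('top',450.5,-288),stand('scene',450.5,-288)])
cv2.imwrite('pics/obl.png',cv2.resize(im[:,:,::-1],(800,400)))
go(450.3,-288.7,260,np.pi/2,2*np.pi)
E
```

```text
tool_pos: [654.4, -127.4, 263.3]
contact_force: [0.5, -0.5, -2.0]
finger_force: 29.9
top 452.34654235839844 -302.81414794921875 [119.53025818  91.15044403] 89.57242584228516
scene 451.2201156616211 -303.62281036376953 [120.41059875  93.54705811] 89.19306945800781
dp [-0.0286, -0.2577, -0.0008] rot [-0.0011, -0.0008, 0.563] j6 -0.87 t 23.25
```

View pics/obl.png

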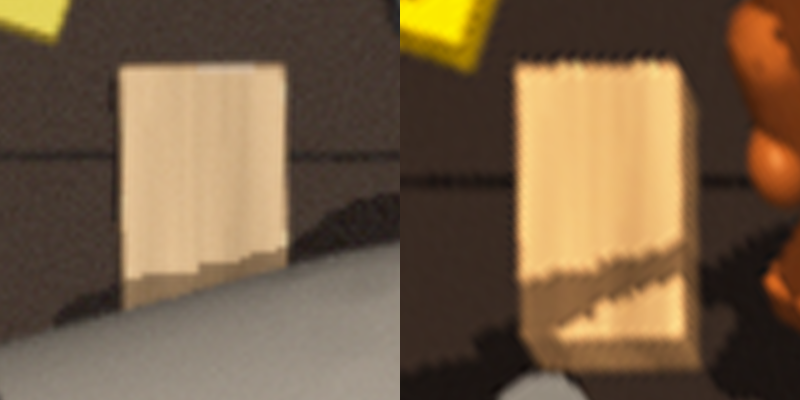

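The oblong stand comes out at about (451,-288), yaw about -0.4°, agreeing across three views.

```bash
python3 -m pendant '{"dp":[[-0.005,-0.04,0],[-0.01,-0.09,0],[-0.016,-0.14,0],[-0.02,-0.19,0],[-0.026,-0.24,0],[-0.029,-0.257,0],[-0.029,-0.257,0],[-0.029,-0.257,0]],"rotation":[[0,0,0.07],[0,0,0.17],[0,0,0.28],[0,0,0.39],[0,0,0.5],[0,0,0.57],[0,0,0.57],[0,0,0.57]]}'|grep -E "tool|con|rot"
python3 -c "
from h import *
go(451,-288.2,110,1.564,2*np.pi)"
```

```text
tool_pos: [451.8, -288.1, 259.0]
tcp_rot: [-3.141, -0.002, 1.566]
contact_force: [-0.4, 0.0, -2.1]
dp [-0.0004, -0.0007, 0.149] rot [-0.001, -0.0015, 0.0015] j6 -0.71 t 24.25
```

```bash
python3 -m pendant '{"dp":[[0,0,0.03],[0,0,0.07],[0,0,0.11],[0,0,0.13],[0,0,0.14],[0,-0.001,0.143],[0,-0.001,0.143]],"rotation":[[0,0,0],[0,0,0],[0,0,0],[0,0,0],[0,0,0],[0,0,0.002],[0,0,0.002]]}'|grep -E "tool|con|rot"
for i in 1 2 3; do python3 -m pendant '{"dp":[[0,0,0.001],[0,0,0.002],[0,0,0.002]],"rotation":[[0,0,0],[0,0,0],[0,0,0]]}' | grep -E "tool|contact"; done
```

```text
tool_pos: [451.0, -288.8, 117.6]
tcp_rot: [3.141, 0.001, 1.562]
contact_force: [-1.0, -0.9, -1.7]
tool_pos: [450.6, -288.9, 115.2]
contact_force: [0.6, -0.6, -2.6]
tool_pos: [450.5, -288.8, 112.9]
contact_force: [-0.5, 1.0, -2.0]
tool_pos: [450.5, -288.7, 110.9]
contact_force: [0.2, -0.4, -1.4]
```

```bash
python3 -m pendant '{"dp":[[0,0,0.001],[0,0,0.002],[0,0,0.002]],"rotation":[[0,0,0],[0,0,0],[0,0,0]]}' | grep -E "tool|contact"
python3 -m pendant '{"dp":[[0,0,0],[0,0,0],[0,0,0],[0,0,0],[0,0,0],[0,0,0]],"rotation":[[0,0,0],[0,0,0],[0,0,0],[0,0,0],[0,0,0],[0,0,0]]}' 0.085 | grep -E "tool|con|grip"
python3 -m pendant '{"dp":[[0,0,-0.02],[0,0,-0.06],[0,0,-0.12],[0,0,-0.18],[0,0,-0.19],[0,0,-0.19]],"rotation":[[0,0,0],[0,0,0],[0,0,0],[0,0,0],[0,0,0],[0,0,0]]}' 0.0918 | grep tool
python3 -c "
from h import *
go(615,140,310,np.pi/2,2*np.pi)"
```

```text
tool_pos: [450.7, -288.8, 109.9]
contact_force: [-1.4, 1.4, 4.5]
tool_pos: [450.6, -288.8, 109.0]
contact_force: [0.1, 0.2, -1.1]
grip_width: 83.2
tool_pos: [450.6, -288.8, 299.1]
dp [0.4303, 0.1606, -0.011] rot [0.0006, 0.0005, -0.009] j6 -0.7 t 28.12
```

```bash
python3 -m pendant '{"dp":[[0.04,0.012,-0.01],[0.09,0.027,-0.01],[0.54,0.161,-0.01],[0.54,0.161,-0.01],[0.54,0.161,-0.01],[0.54,0.161,-0.01],[0.54,0.161,-0.01],[0.54,0.161,-0.01]],"rotation":[[0,0,0],[0,0,-0.009],[0,0,-0.009],[0,0,-0.009],[0,0,-0.009],[0,0,-0.009],[0,0,-0.009],[0,0,-0.009]]}' | grep -E "tool|con|grip"
python3 - <<'E'
from h import *
for i in range(3): c=cap('wrist')
np.save('w4.npy',c,allow_pickle=True);cv2.imwrite('pics/w4.png',cv2.resize(c['pixels'][0:260,140:560,::-1],(800,495),interpolation=cv2.INTER_CUBIC))
go(616.2,257,300,np.pi/2,2*np.pi)
E
```

```text
tool_pos: [588.3, 161.3, 306.4]
contact_force: [0.5, -0.8, 0.0]
grip_width: 91.7
dp [0.0946, 0.0287, 0.0052] rot [-0.0055, 0.0004, 0.0047] j6 0.14 t 29.27
```

View pics/w4.png

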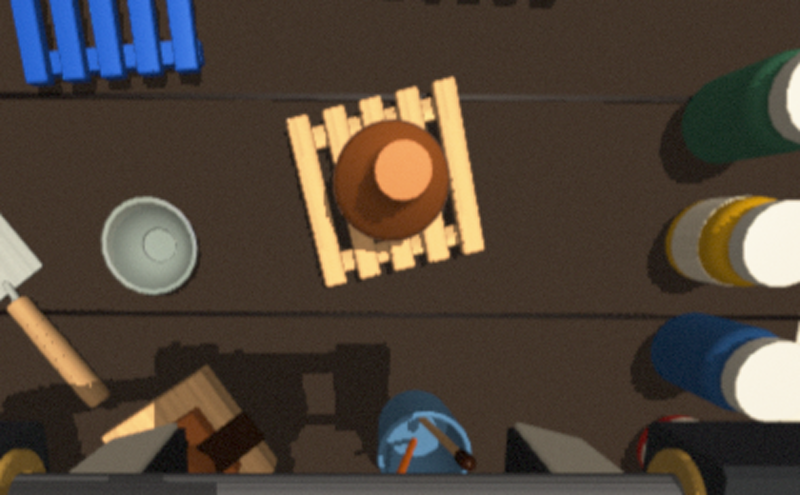

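The gourd stands upright in the middle of the pale rack, with its neck top at crop (403,169).

```bash
python3 - <<'E'
from h import *
w=np.load('w4.npy',allow_pickle=True).item()
print(ray(w,np.array([[403,169]])*.525+[140,0]-.25,160), ray(w,np.array([[391,180]])*.525+[140,0]-.25,72))
go(616.5,257,126,np.pi/2,2*np.pi)
E
```

```text
[[614.75577184 256.01490076 160.        ]] [[614.90641366 256.50420237  72.        ]]
dp [0.0946, 0.0299, 0.1792] rot [-0.0055, 0.0004, 0.0047] j6 0.14 t 29.27
```

```bash
python3 -m pendant '{"dp":[[0.05,0.015,0],[0.094,0.029,0],[0.094,0.029,0.04],[0.094,0.029,0.09],[0.094,0.029,0.13],[0.094,0.029,0.16],[0.094,0.029,0.179],[0.094,0.029,0.179]],"rotation":[[0,0,0],[0,0,0],[0,0,0],[0,0,0],[0,0,0],[0,0,0],[0,0,0],[0,0,0]]}' | grep -E "tool|con|grip"
python3 -m pendant '{"dp":[[0,0,0],[0,0,0],[0,0,0],[0,0,0],[0,0,0],[0,0,0],[0,0,0],[0,0,0]],"rotation":[[0,0,0],[0,0,0],[0,0,0],[0,0,0],[0,0,0],[0,0,0],[0,0,0],[0,0,0]]}' 0.015 | grep -E "tool|con|grip"
python3 -m pendant '{"dp":[[0,0,0],[0,0,0],[0,0,0]],"rotation":[[0,0,0],[0,0,0],[0,0,0]]}' 0.015
```

```text
tool_pos: [616.0, 251.6, 126.9]
contact_force: [-0.1, 0.0, 0.9]
grip_width: 91.6
tool_pos: [617.5, 253.3, 129.9]
contact_force: [-0.1, -0.2, -0.8]
grip_width: 27.3
time: 31.65
tool_pos: [617.6, 253.3, 129.9]
tcp_rot: [-3.141, 0.0, 1.571]
contact_force: [0.2, 0.2, -1.5]
grip_width: 27.5
finger_force: 29.9
```

```bash
python3 -m pendant '{"dp":[[0,0,-0.01],[0,0,-0.04],[0,0,-0.09],[0,0,-0.14],[0,0,-0.16],[0,0,-0.16]],"rotation":[[0,0,0],[0,0,0],[0,0,0],[0,0,0],[0,0,0],[0,0,0]]}'|grep -E "tool|con|fin"
python3 - <<'E'
from h import *
a=stand('top',653.5,-123,h=80);b=stand('scene',653.5,-123,h=80)
c=stand('top',451,-288,h=80,z=25)
cv2.imwrite('pics/chk2.png',cv2.resize(np.hstack([a,c])[:,:,::-1],(800,400)))
go(653.5,-126.2,290,np.pi/2,2*np.pi)
E
```

```text
tool_pos: [618.3, 253.6, 292.8]
contact_force: [0.7, 0.4, -1.6]
finger_force: 29.9
top 656.2500076293945 -121.75000762939453 [121.6223526 121.6223526] 45.0
scene 653.75 -121.5 [125.  120.5] 90.0
top 452.6336441040039 -286.1436309814453 [152.36643982  91.49330139] 89.5523910522461
dp [-0.3794, 0.0364, -0.0013] rot [-0.0025, 0.0007, -0.0001] j6 0.27 t 32.55
```

View pics/chk2.png

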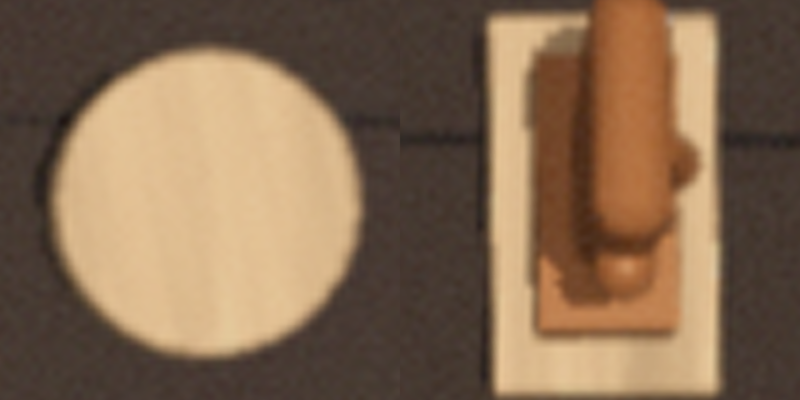

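The round stand is empty and centred at about (654.5,-122.4). The mask sits centred and parallel on the oblong stand. Now I'll carry the gourd over.

```bash
python3 -m pendant '{"dp":[[-0.04,0.004,0],[-0.09,0.009,0],[-0.145,0.014,0],[-0.2,0.02,0],[-0.255,0.025,0],[-0.31,0.031,0],[-0.355,0.036,0],[-0.379,0.037,0]],"rotation":[[0,0,0],[0,0,0],[0,0,0],[0,0,0],[0,0,0],[0,0,0],[0,0,0],[0,0,0]]}'|grep -E "tool|con|fin"
python3 -m pendant '{"dp":[[0,0,0],[0,0,0.03],[0,0,0.07],[0,0,0.11],[0,0,0.13],[0,0,0.14],[0,0,0.14]],"rotation":[[0,0,0],[0,0,0],[0,0,0],[0,0,0],[0,0,0],[0,0,0],[0,0,0]]}'|grep -E "tool|con|fin"
python3 -c "
from h import *
go(654.5,-125.6,130,np.pi/2,2*np.pi)"
```

```text
tool_pos: [654.1, -128.0, 288.0]
contact_force: [1.1, 0.5, -1.5]
finger_force: 29.9
tool_pos: [654.6, -124.3, 149.9]
contact_force: [0.5, -0.7, -1.6]
finger_force: 29.9
dp [-0.0013, -0.0001, 0.0199] rot [-0.0006, -0.0006, 0.0013] j6 -0.3 t 34.42
```

```bash
python3 -m pendant '{"dp":[[-0.001,0,0.01],[-0.001,0,0.015],[-0.001,0,0.016],[-0.001,0,0.016]],"rotation":[[0,0,0],[0,0,0],[0,0,0],[0,0,0]]}' | grep -E "tool|contact"
for i in 1 2; do python3 -m pendant '{"dp":[[0,0,0.001],[0,0,0.002],[0,0,0.002]],"rotation":[[0,0,0],[0,0,0],[0,0,0]]}' | grep -E "tool|contact"; done
```

```text
tool_pos: [654.7, -126.7, 134.2]
contact_force: [0.4, -0.1, -1.0]
tool_pos: [654.6, -126.6, 132.0]
contact_force: [-0.2, 0.8, -1.7]
tool_pos: [654.6, -126.6, 130.0]
contact_force: [0.2, -0.0, -1.2]
```

```bash
python3 -m pendant '{"dp":[[0.001,0,0.001],[0.001,0,0.001],[0.001,0,0.001]],"rotation":[[0,0,0],[0,0,0],[0,0,0]]}' | grep -E "tool|contact"
```

```text
tool_pos: [654.8, -125.9, 129.8]
contact_force: [-2.3, -1.1, 6.0]
```

```bash
python3 -m pendant '{"dp":[[0,0,0],[0,0,0],[0,0,0],[0,0,0],[0,0,0],[0,0,0]],"rotation":[[0,0,0],[0,0,0],[0,0,0],[0,0,0],[0,0,0],[0,0,0]]}' 0.085 | grep -E "tool|con|grip"
python3 -m pendant '{"dp":[[0,0,-0.02],[0,0,-0.06],[0,0,-0.11],[0,0,-0.16],[0,0,-0.18],[0,0,-0.18]],"rotation":[[0,0,0],[0,0,0],[0,0,0],[0,0,0],[0,0,0],[0,0,0]]}' 0.0918 | grep tool
python3 -m pendant '{"dp":[[0.06,-0.02,0],[0.12,-0.05,0],[0.18,-0.08,0],[0.24,-0.11,0],[0.3,-0.14,0],[0.33,-0.15,0],[0.33,-0.15,0]],"rotation":[[0,0,0],[0,0,0],[0,0,0],[0,0,0],[0,0,0],[0,0,0],[0,0,0]]}'
python3 - <<'E'
from h import *
t=cap('top')['pixels'][95:265,230:500]; s=cap('scene')['pixels'][90:290,190:400]
im=np.hstack([cv2.resize(t,(480,302),interpolation=2),cv2.resize(s,(317,302),interpolation=2)])
cv2.imwrite('pics/fin.png',im[:,:,::-1])
E
```

```text
tool_pos: [654.7, -125.6, 129.0]
contact_force: [-0.1, 0.3, -0.7]
grip_width: 82.7
tool_pos: [655.2, -125.8, 310.9]
time: 38.42
tool_pos: [502.5, 207.2, 307.6]
tcp_rot: [-3.139, -0.0, 1.576]
contact_force: [0.2, -0.2, -0.4]
grip_width: 91.9
finger_force: 0.0
```

View pics/fin.png

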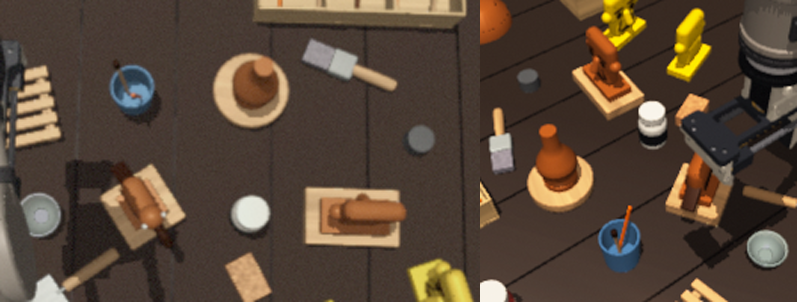

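The final view shows the gourd on the round stand (251,88), the toucan on the square one (143,207) and the mask on the oblong one (352,217). All are upright, and the jar and mug haven't moved. One quick number on the gourd's centring, then I hand in.

```bash
python3 - <<'E'
from h import *
c=np.load('top0.npy',allow_pickle=True).item(); f=lambda u,v:[[230+u*.5625,95+v*.563]]
print(ray(c,f(263,68),160),ray(c,f(255,84),72),ray(c,f(251,90.5),25)); workorder.close_job()
E
```

```text
[[ 650.89433258 -122.78506072  160.        ]] [[ 651.68163081 -123.34396919   72.        ]] [[ 653.81259997 -123.25460846   25.        ]]
the job is handed in; nothing more can be done
```

The gourd now stands on the round stand, the toucan on the square one and the mask on the oblong one, all upright, lined up and within a few mm of centre; the job was handed in at about 38 s, with the jar and mug untouched.

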